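# Open the carver's quick-slide vise to its stop

## Task

Open the bench vise all the way for the next block: with closed fingertips press the red release button on the sliding jaw fully down and, keeping it down the whole way, push the jaw along its rails until it meets the end stop. Then let go, so that the button pops up and the jaw stays locked fully open. This is all pressing and pushing, nothing is picked up: leave the wooden block, the little figure, the tin and the bur stand around the vise where they are.

Things in the scene. Friction and masses are not known exactly. Their poses are not given: they have to be found in the camera images.
- vise: Grey bench vise with two steel rails, fixed to the bench; 100 wide, 82 high. Origin: on the bench under the middle of the rails. Its y axis runs along the rails, the way the sliding jaw OPENS; z up. In this frame the fixed jaw (82 high) fills y -140 to -95 mm, with a clamp screw and cross bar behind it to y -188; the end stop bridge (90 wide, 62 high with its bolts) fills y +112 to +138
- jaw (a joint): Opening of the sliding jaw, m: 0 = shut, 0.100 = fully open at the end stop. A grey casting 100 wide, 105 long: upright plate with wooden liner in front (27 long, 82 high), behind it a flat deck 60 mm above the bench with the button in it. Slides easily (1 to 2 N) while the button is down; else locked by teeth every 7 mm with about 1 mm play. Released once the button is down by 4 mm or more
- release (a joint): Travel of the red release button, m: 0 = up (locked), 0.0065 = fully down. Sprung: about 3 N to start it moving, 6 N fully down; it pops up by itself when let go. At the end stop the lock springs into its last notch
- release_top (a point): Centre of the flat top (35 mm across) of the round red button (45 across at its foot). 68 mm above the bench when up, 61.5 when fully down. It travels with the jaw, midway across it, 58 mm behind (towards the vise's +y) the jaw's front face. The upright jaw plate begins 31 mm from it towards the vise's -y
- thumb_rest (a point): Middle of the top front edge of the raised ridge on the jaw's deck behind the button: 56 wide, 12 thick, top 72 mm above the bench. Its upright front face is 27 mm from the button's centre towards the vise's +y; a fingertip on the button can push against it to open the jaw
- stop_face (a point): Middle of the face of the fixed end stop that the back of the sliding jaw meets when fully open, 47 mm above the bench; the back of the jaw is 105 mm behind its front face
- blank: Loose block of pale boxwood, 45 x 58 x 40 high, 0.1 kg, beside the vise. Origin at the centre of its underside. Leave it alone
- figure: Loose little turned dark wooden figure, 40 across, 62 high, 0.06 kg. Origin at the centre of its underside. Leave it alone
- tin: Loose round wax tin, yellow with a brass lid, 67 across, 38 high, 0.14 kg. Origin at the centre of its underside. Leave it alone
- burs: Loose blue plastic stand 50 x 90 x 30 high with ten small steel burs standing in it, up to 63 high in all, 0.22 kg. Origin at the centre of its underside. Leave it alone

How it is judged:
On the way, in this order (a step that is already met when the one before it is completed fails the run):
1. the release button is pressed fully down while the jaw is still well short of the stop (value of joint release above 0.005 m and value of joint jaw below 0.06 m), for 0.1 s.
2. the sliding jaw reaches its end stop with the button still held down (value of joint jaw above 0.0965 m and value of joint release above 0.004 m), for 0.1 s.
At the end, for the whole second after the job is handed in: The sliding jaw stands within 3.5 mm of its end stop, at rest, and the release button is up again (within 1.5 mm), so that the jaw is locked fully open (value of joint jaw above 0.0965 m and value of joint release below 0.0015 m and velocity of joint jaw between -0.005 and 0.005 m/s); the robot touches nothing.
It fails at once if the button is let up on the way, before the jaw is at its stop (value of joint release below 0.002 m and distance of thumb_rest from where it was at the start of the episode above 0.005 m and value of joint jaw below 0.0945 m).
It fails at once if a thing beside the vise is lifted or shifted by more than 10 mm (distance of any of blank, figure, tin, burs from where it was at the start of the episode above 0.01 m).
It fails at once if the little figure is knocked over (angle between figure's own z axis and vertical above 0.5 rad).
It also fails if it takes over 34 s, if anything falls off the work surface, if the arm or the gripper's body presses on something with over 40 N, if the wrist force passes 120 N, or if a joint passes its speed limit or range.

## Robot

A 6-joint arm with a two-finger parallel gripper is mounted at the origin on the work surface. World frame = base frame: x ahead of the robot, y to its left, z up, the work surface at z = 0. Lengths are in m, angles in rad, forces in N, time in s.
With the tool pointing down it reaches from about 0.325 to 0.85 m from the base axis. Payload 4.4 kg.
Tool frame: the origin (TCP) lies at the very end of the fingers, on their centre line; the grasp point (between the pads) lies robot.tcp_to_grasp behind it (robot.tcp_to_grasp is the distance from the TCP to the grasp point, in m); z points along the fingers, y is the line along which they close (so a half turn about z gives the same grasp; the last joint's range is limited). The gripper opens to 94 mm and grips with 3 to 60 N. Pads are 16 mm wide; open, the fingers measure 119 mm over their backs; the gripper's body (75 mm by 177 mm) begins 78 mm behind the grasp point.
Start: joints at [1.149, 0.207, 1.542, -0, 1.393, -0.15], TCP at [0.154, 0.554, 0.171] pointing down, gripper open.
Joint ranges: [-2.73, 2.73], [-0.86, 2.22], [0.23, 2.46], [-1.11, 4.25], [0.08, 2.63], [-2.82, 2.82]. Speed limits (rad/s): [2.79, 2.79, 3.14, 3.14, 3.14, 3.14].

## Interface

Orientations are given as a rotation vector (axis times angle).
In Python, from bench import robot gives the robot as it stands. The module is installed in compiled form; this text tells all that it offers.
- The arm moves only by the tool servo_tool, never from a script. Its argument "deltas" is a list of rows, each a list of 5 numbers: the opening, from 0 (shut) to 1 (fully open), then the shift along the tool's x, y, z scaled (see below), then the turn about the tool's z scaled (see below). In form: [[gripper, dx, dy, dz, twist], ...]. A call has 1 to 10 rows; each row shifts and turns the commanded pose from where the row before left it, along the tool's axes as they then stand; what a row does not reach is not made up. The controller multiplies each number of a shift by 0.02 m and each number of a turn by 8 degrees. A row lasts 1/8 s, in which the tool goes at most 62.5 mm and 10.7 degrees, less where a joint would pass 70% of its speed; a pose out of reach is approached as far as the arm can. A call with a number of a shift or a turn outside -1 to 1 is refused whole. A call with a gripper value outside its range is refused whole. The fingers move at their own pace and stop on an object; "grip_force" is the grip in N (left out, the last holds). Time passes only in rows, so rows that do not move let the fingers close. It gives the time, the measured TCP pose, the force, the opening and the grip force at its end, in the units of the state.
- robot.get_obs(): the state, without advancing time (a new reading comes with each control period).
- robot.get_image(name): name is "scene" or "top" or "wrist"; returns a dict with "pixels" (384x512x3 uint8, red, green, blue), "fovy" (degrees; the focal length in pixels is half the picture's height over the tangent of half this angle, whatever the lens; pixels are square), "cx", "cy" (the principal point, pixels), "cam_to_world" (4x4, takes a point from camera to world coordinates). Camera axes: x right, y up, looking along -z (the intrinsics and any distortion apply to the point x, -y, -z); pixel columns grow to the right and rows downward; lengths in m; the calibration is good to about 2 mm. A picture is of the moment at which its call begins. There is no depth.
- robot.finish_job(): hands the job in; it is judged then, once.
The state is a dict: "t": time; "joint_positions": joint angles; "joint_velocities": joint speeds; "effort": joint torques, N m; "ee_pos": TCP position; "ee_rot": TCP orientation; "wrist_force": force on the tool from outside, world axes, zero at the start; "torque": the same for the moment, N m; "opening": finger opening in m; "gripper_force": force on a finger pad.
Only numpy, scipy, OpenCV 4.12 (cv2) and the standard library are available. Lean on these libraries where they do the work, as an engineer would, in place of code of your own. Each camera call takes 0.05 s, during which the arm holds its last target. There are 200 camera calls.

## Working session

There is one attempt and no reset: what is moved stays moved. The work goes in short steps, Python scripts to look and compute and a tool call to move; the robot and the scene stay as the last step left them, time stands still between calls to the robot, and variables do not carry over. Pictures are saved under pics/ and viewed, at most 10 in all, crops included, and the job is handed in when it is done.

Besides the shell and the picture viewer there is one more tool, called as name(argument=value, ...), one argument or row to a line, values as JSON. servo_tool: Moves the arm, as the interface text tells. Its arguments: {"type":"object","properties":{"deltas":{"type":"array"},"grip_force":{"type":"number"}},"required":["deltas"]}

```bash
mkdir -p pics; cat > h.py <<'E'
import numpy as np, cv2
from bench import robot
def ray(im,u,v):
    f=im["pixels"].shape[0]/2/np.tan(np.radians(im["fovy"])/2)
    M=np.array(im["cam_to_world"]); d=M[:3,:3]@np.array([(u-im["cx"])/f,-(v-im["cy"])/f,-1]); return M[:3,3],d
def onz(im,u,v,z):
    o,d=ray(im,u,v); return o+d*(z-o[2])/d[2]
def red(im):
    h=cv2.cvtColor(im["pixels"],cv2.COLOR_RGB2HSV)
    m=(((h[...,0]<8)|(h[...,0]>172))&(h[...,1]>140)&(h[...,2]>60)).astype(np.uint8)
    n,l,s,c=cv2.connectedComponentsWithStats(m)
    return [(s[i],c[i]) for i in np.argsort(-s[1:,4])[:3]+1]
E
python3 - <<'E'
from h import *
ims=[]
for n in("top","scene"):
    im=robot.get_image(n); ims.append(im["pixels"][...,::-1])
    cv2.imwrite(f"pics/{n}.png",ims[-1])
    print(n,im["fovy"],im["cx"],im["cy"],{k:v for k,v in im.items() if k not in("pixels","cam_to_world")}.keys(),np.round(im["cam_to_world"],3).tolist())
    for s,c in red(im): print(s,c,onz(im,*c,.068))
o=robot.get_obs(); print(o["t"],o["ee_pos"],o["ee_rot"],o["wrist_force"],o["opening"])
E
```

```text
top 50.909561101098866 265.9771851161626 195.65180807745395 dict_keys(['fovy', 'cx', 'cy']) [[0.009, 0.997, -0.081, 0.533], [-0.999, 0.004, -0.051, 0.004], [-0.05, 0.081, 0.995, 0.708], [0.0, 0.0, 0.0, 1.0]]
[277 210  28  28 603] [290.92868988 223.25704809] [ 0.5416543  -0.00313426  0.068     ]
scene 46.38020963167048 257.72681845689635 191.27996071034 dict_keys(['fovy', 'cx', 'cy']) [[0.792, -0.524, 0.312, 0.822], [0.61, 0.679, -0.409, -0.315], [0.003, 0.514, 0.858, 0.767], [0.0, 0.0, 0.0, 1.0]]
[228 183  24  21 390] [239.34102564 193.36153846] [ 0.54439397 -0.00593257  0.068     ]
[494   1   1   1   1] [494.   1.] [0.69421833 0.80111017 0.068     ]
[506   6   1   1   1] [506.   6.] [0.72474086 0.80081284 0.068     ]
0.1 [0.15406285 0.55315381 0.16971857] [-4.25563792e-01 -3.11204107e+00  3.05022476e-03] [-0.1214364   0.28928252 -0.16415276] 0.0939860916178177
```

View pics/top.png

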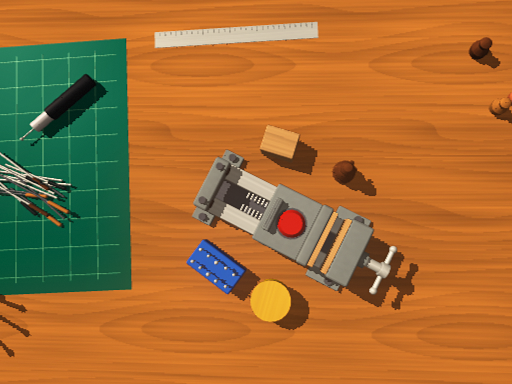

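View pics/scene.png

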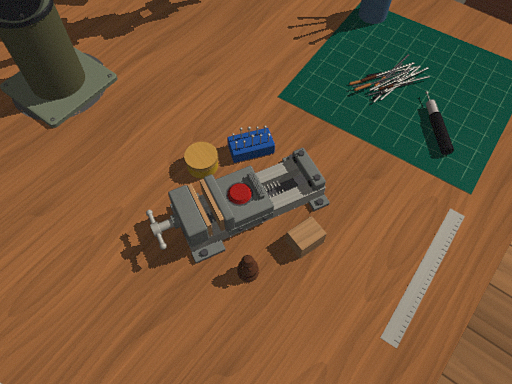

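The top view shows the vise with the red button at (291,223), the end stop at the upper left around (218,188) and the screw at (380,268). The scene view agrees: the tin and burs are on the robot's side, and the block and figure are on the far side. I'll enlarge the top view to get the axis.

```bash
python3 - <<'E'
from h import *
i=cv2.imread("pics/top.png")[130:310,180:420]; cv2.imwrite("pics/crop.png",cv2.resize(i,None,fx=3.3,fy=3.3,interpolation=cv2.INTER_CUBIC))
E
```

```text
(no output)
```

View pics/crop.png

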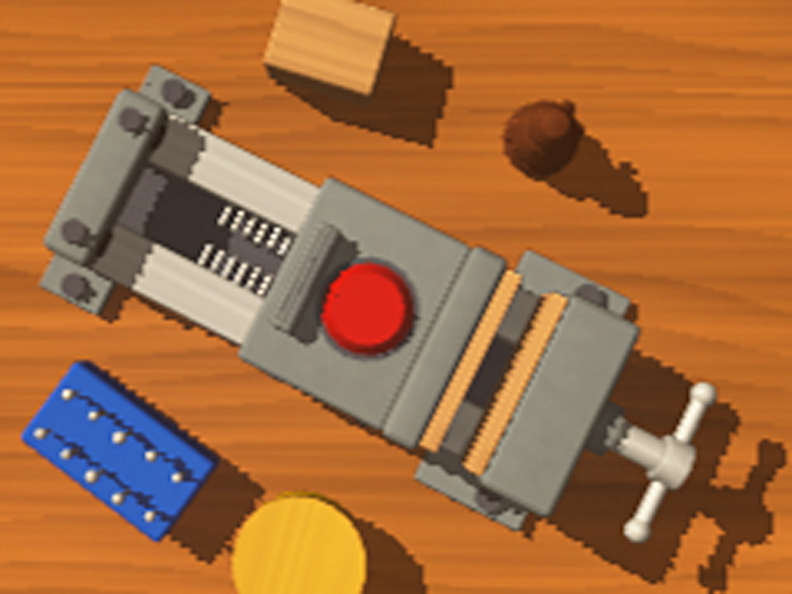

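The crop shows the bolts at (135,120) and (77,231), the deck edges (242,352)-(385,432) and (328,180)-(470,250), the liners at the right, and the button at (367,308).

```bash
python3 - <<'E'
from h import *
from scipy.spatial.transform import Rotation as R
im=robot.get_image("top")
P=lambda u,v,z: onz(im,180+(u+.5)/3.3-.5,130+(v+.5)/3.3-.5,z)
def ang(a,b,perp,n):
    d=(b-a)[:2]; t=np.degrees(np.arctan2(d[1],d[0]))+(90 if perp else 0); print(n,round(t,1),round(np.linalg.norm(d)*1e3,1))
b1,b2=P(135,120,.062),P(77,231,.062)
ang(b2,b1,1,"bolts"); ang(P(385,432,.06),P(242,352,.06),0,"near"); ang(P(470,250,.06),P(328,180,.06),0,"far")
ang(P(425,448,.082),P(513,272,.082),1,"liner"); ang(P(470,468,.082),P(563,296,.082),1,"fliner")
c=onz(im,*red(im)[0][1],.066); m=(b1+b2)/2; ang(c,m,0,"btn-bolts")
print("button",c,"bolts",m)
o=robot.get_obs(); A=R.from_rotvec(o["ee_rot"]).as_matrix(); print(A.round(3)); print("obj in tool",A.T@(c-o["ee_pos"]),robot.tcp_to_grasp)
E
```

```text
bolts 63.3 61.7
near 61.5 79.0
far 63.8 76.9
liner 63.4 91.5
fliner 61.5 90.7
btn-bolts 63.3 143.9
button [ 0.54171805 -0.00313811  0.066     ] bolts [0.6063295  0.12540334 0.062     ]
[[-0.963  0.268 -0.001]
 [ 0.268  0.963 -0.002]
 [ 0.    -0.002 -1.   ]]
obj in tool [-0.5227943  -0.43175992  0.10447635] 0.0188
```

servo_tool(
  deltas=[
    [0, 0, 0, 0, 0.73],
    [0, 0, 0, 0, 0.73],
    [0, -0.85, -1, 0, 0],
    [0, -0.85, -1, 0, 0],
    [0, -0.85, -1, 0, 0],
    [0, -0.85, -1, 0, 0],
    [0, -0.85, -1, 0, 0],
    [0, -0.85, -1, 0, 0],
    [0, -0.85, -1, 0, 0],
    [0, -0.85, -1, 0, 0],
  ],
  grip_force=20,
)

```text
t: 1.4
ee_pos: [0.2019, 0.3483, 0.1705]
ee_rot: [-0.74, -3.053, 0.001]
wrist_force: [-0.2, 0.1, 0.6]
opening: 0.0004
gripper_force: 0.0
```

```bash
cat >> h.py <<'E'
from scipy.spatial.transform import Rotation as R
DIR=np.array([np.cos(np.radians(62.9)),np.sin(np.radians(62.9)),0])
def rel(p):
    o=robot.get_obs(); A=R.from_rotvec(o["ee_rot"]).as_matrix()
    print("t",o["t"],"pos",o["ee_pos"].round(4),"yaw y",np.degrees(np.arctan2(A[1,1],A[0,1])),"F",o["wrist_force"].round(2),"open",o["opening"]); print("units",(A.T@(p-o["ee_pos"])/.02).round(2))
E
python3 -c "
from h import *
rel(np.array([.5417,-.0031,.066])+.008*DIR)"
```

```text
t 1.4 pos [0.2019 0.3483 0.1705] yaw y 62.758866317962806 F [-0.18  0.08  0.57] open 0.00041667225931164
units [-23.15  -7.44   5.23]
```

servo_tool(
  deltas=[
    [0, -1, -0.35, 0, 0],
    [0, -1, -0.35, 0, 0],
    [0, -1, -0.35, 0, 0],
    [0, -1, -0.35, 0, 0],
    [0, -1, -0.35, 0, 0],
    [0, -1, -0.35, 0, 0],
    [0, -1, -0.35, 0, 0],
    [0, -1, -0.35, 0, 0],
    [0, -1, -0.35, 0, 0],
    [0, -1, -0.35, 0, 0],
  ],
)

```text
t: 2.65
ee_pos: [0.3479, 0.1949, 0.1705]
ee_rot: [-0.74, -3.053, 0.0]
wrist_force: [-0.4, 0.9, -0.3]
opening: 0.0002
gripper_force: 0.0
```

servo_tool(
  deltas=[
    [0, -1, -0.35, 0, 0],
    [0, -1, -0.35, 0, 0],
    [0, -1, -0.35, 0, 0],
    [0, -1, -0.35, 0, 0],
    [0, -1, -0.35, 0, 0],
    [0, -1, -0.35, 0, 0],
    [0, -1, -0.35, 0, 0],
    [0, -1, -0.35, 0, 0],
    [0, -1, -0.2, 0, 0],
    [0, -1, -0.2, 0, 0],
  ],
)

```text
t: 3.9
ee_pos: [0.4974, 0.0462, 0.1708]
ee_rot: [0.74, 3.053, 0.0]
wrist_force: [0.0, 0.4, 0.4]
opening: 0.0007
gripper_force: 0.0
```

servo_tool(
  deltas=[
    [0, -1, 0, 0.5, 0],
    [0, -1, 0, 0.5, 0],
    [0, 0, 0, 0, 0],
    [0, 0, 0, 0, 0],
  ],
)

```text
t: 4.4
ee_pos: [0.5316, 0.0289, 0.1508]
ee_rot: [-0.74, -3.052, -0.0]
wrist_force: [0.3, -0.1, 0.3]
opening: 0.0006
gripper_force: 0.0
```

```bash
python3 -c "
from h import *
rel(np.array([.5417,-.0031,.066])+.008*DIR)
im=robot.get_image('wrist');cv2.imwrite('pics/w1.png',im['pixels'][...,::-1])
for s,c in red(im):print(s,c,onz(im,*c,.068))"
```

```text
t 4.4 pos [0.5316 0.0289 0.1508] yaw y 62.750482598535115 F [ 0.34 -0.06  0.26] open 0.0006333316502866171
units [-1.18 -0.79  4.24]
[ 211  187   40   38 1160] [230.95862069 204.90948276] [5.38709149e-01 3.17978013e-04 6.80000000e-02]
```

View pics/w1.png

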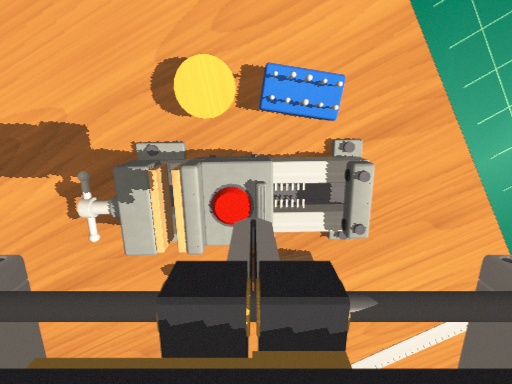

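The wrist view shows the button at (231,205), just ahead of the closed fingertips. It agrees with the top view to about 4 mm.

servo_tool(
  deltas=[
    [0, -0.6, -0.4, 0.5, 0],
    [0, -0.5, -0.4, 0.8, 0],
    [0, 0, 0, 0.8, 0],
    [0, 0, 0, 0.8, 0],
    [0, 0, 0, 0.6, 0],
    [0, 0, 0, 0.2, 0],
    [0, 0, 0, 0, 0],
  ],
)

```text
t: 5.32
ee_pos: [0.544, 0.0047, 0.0766]
ee_rot: [-0.74, -3.053, -0.0]
wrist_force: [0.3, 0.1, -0.5]
opening: 0.0006
gripper_force: 0.0
```

```bash
python3 -c "
from h import *
rel(np.array([.5410,-.0025,.066])+.008*DIR)
im=robot.get_image('wrist');cv2.imwrite('pics/w2.png',im['pixels'][...,::-1])"
```

```text
t 5.325 pos [0.544  0.0047 0.0766] yaw y 62.76472029595822 F [ 0.28  0.14 -0.5 ] open 0.0005999441738592385
units [-0.03  0.01  0.53]
```

View pics/w2.png

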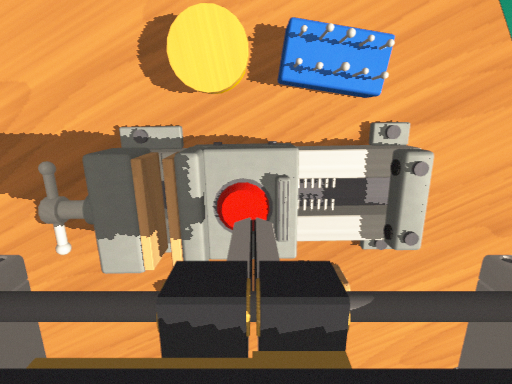

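The tip sits over the button, about 8 mm towards the ridge as planned. I'll press in small steps.

servo_tool(
  deltas=[
    [0, -0.1, 0, 0.3, 0],
    [0, -0.1, 0, 0.25, 0],
    [0, 0, 0, 0.15, 0],
    [0, 0, 0, 0, 0],
  ],
)

```text
t: 5.88
ee_pos: [0.5472, 0.0027, 0.0623]
ee_rot: [-0.74, -3.052, 0.0]
wrist_force: [0.4, 0.5, 0.9]
opening: 0.0005
gripper_force: 0.0
```

```bash
python3 -c "
from h import *
rel(np.array([.5410,-.0025,.066])+.008*DIR)
im=robot.get_image('wrist');a=cv2.resize(im['pixels'][100:290,100:360,::-1],None,fx=3,fy=3,interpolation=cv2.INTER_CUBIC);cv2.imwrite('pics/w3.png',a)
for n in('top','scene'):
  i=robot.get_image(n);print(n,red(i)[:2])
rel(np.array([.5410,-.0025,.066]))"
```

```text
t 5.875 pos [0.5472 0.0027 0.0623] yaw y 62.74669610842099 F [0.44 0.51 0.91] open 0.0004871832578533091
units [ 0.16  0.03 -0.18]
top []
scene [(array([228, 184,  24,  20, 360], dtype=int32), array([239.13333333, 194.01111111])), (array([496,   1,   1,   1,   1], dtype=int32), array([496.,   1.]))]
t 6.025 pos [0.5477 0.0026 0.0628] yaw y 62.7492052607346 F [ 0.34 -0.44  0.16] open 0.0004609253615936573
units [ 0.18 -0.38 -0.16]
```

View pics/w3.png

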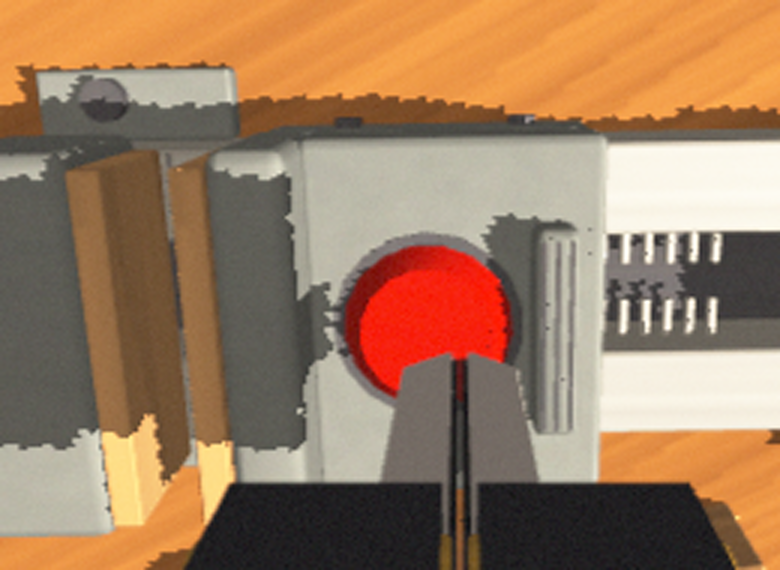

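```bash
python3 -c "
from h import *
o=robot.get_obs();im=robot.get_image('wrist');A=R.from_rotvec(o['ee_rot']).as_matrix()
f=192/np.tan(np.radians(im['fovy'])/2);M=np.linalg.inv(im['cam_to_world'])
def pr(p): q=(M@np.r_[p,1])[:3]; return np.round([im['cx']+f*q[0]/-q[2],im['cy']+f*q[1]/q[2]],1)
p=o['ee_pos']
print('tcp',pr(p),'far pad edge',pr(p-A[:,0]*.008),'near',pr(p+A[:,0]*.008),'cam',np.array(im['cam_to_world'])[:3,3]-p)
s,c=red(im)[0];print(s,c)
h=cv2.cvtColor(im['pixels'],cv2.COLOR_RGB2HSV)
for z in(.0615,.068): print(z,'flat ctr',onz(im,100+430/3,100+325/3,z),'tip px',onz(im,100+460/3,100+355/3,z))
i=robot.get_image('scene');print([onz(i,*red(i)[0][1],z) for z in(.06,.066)])
rel(p)
"
```

```text
tcp [250.7 213.4] far pad edge [250.7 222.8] near [250.6 203.8] cam [-0.06648564  0.03595194  0.21375872]
[ 215  181   56   52 1970] [241.32690355 203.7142132 ]
0.0615 flat ctr [ 0.54166551 -0.00084894  0.0615    ] tip px [0.55283771 0.00236589 0.0615    ]
0.068 flat ctr [5.39838236e-01 3.42272732e-04 6.80000000e-02] tip px [0.55067284 0.00345995 0.068     ]
[array([ 0.54175034, -0.00386381,  0.06      ]), array([ 0.54412969, -0.00650986,  0.066     ])]
t 6.125 pos [0.5478 0.0026 0.063 ] yaw y 62.74624995295728 F [-0.88 -0.29 -0.23] open 4.545732555465495e-05
units [ 0.   -0.    0.01]
```

The force says there is no contact yet, and the wrist view puts the tip too far from the robot (tool +x is up in the image). I'll lift, shift about 8 mm towards the robot, then step down while watching the force.

servo_tool(
  deltas=[
    [0, 0, 0, -0.4, 0],
    [0, 0.4, 0, 0, 0],
    [0, 0, 0, 0.4, 0],
    [0, 0, 0, 0, 0],
    [0, 0, 0, 0, 0],
  ],
)

```text
t: 6.75
ee_pos: [0.5402, 0.0063, 0.0624]
ee_rot: [-0.74, -3.053, 0.0]
wrist_force: [0.9, -0.7, -0.3]
opening: 0.0006
gripper_force: 0.0
```

```bash
python3 -c "
from h import *
rel(np.array([.5417,-.0015,.062])+.008*DIR)
a=robot.get_image('wrist')['pixels'][130:280,150:350,::-1];b=robot.get_image('scene')['pixels'][130:280,140:340,::-1]
cv2.imwrite('pics/w4.png',cv2.resize(np.hstack([a,b]),None,fx=2,fy=2,interpolation=cv2.INTER_CUBIC))"
```

```text
t 6.75 pos [0.5402 0.0063 0.0624] yaw y 62.7491032472319 F [ 0.93 -0.75 -0.31] open 0.0006096291846953808
units [-0.24  0.09  0.02]
```

View pics/w4.png

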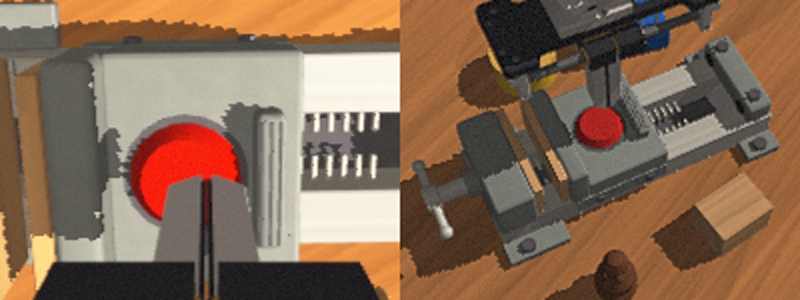

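```bash
python3 -c "
from h import *
a=robot.get_image('wrist');b=robot.get_image('scene')
def tri(pa,pb):
  o1,d1=ray(a,*pa);o2,d2=ray(b,*pb)
  k=np.linalg.lstsq(np.c_[d1,-d2],o2-o1,rcond=None)[0]
  x,y=o1+k[0]*d1,o2+k[1]*d2; print((x+y)/2,np.linalg.norm(x-y))
tri((252.5,217.5),(240,186))
c=red(a)[0];tri((150+186/2,130+172/2),(239.1,193.8)); rel(np.zeros(3))
"
```

```text
[0.53922136 0.00616304 0.0736849 ] 0.004443850853995948
[ 0.54087826 -0.00173801  0.05744648] 0.001359650156496824
t 6.95 pos [0.5407 0.0062 0.0628] yaw y 62.741878093957716 F [-0.26 -0.06 -0.55] open 0.0002620931742435434
units [ 23.89 -12.66   3.14]
```

The tip is still roughly 10 mm or more above the button, while its sideways position is good. I'll step down and watch the force.

servo_tool(
  deltas=[
    [0, -0.15, 0, 0.1, 0],
    [0, 0, 0, 0.1, 0],
    [0, 0, 0, 0, 0],
  ],
)

```text
t: 7.32
ee_pos: [0.5429, 0.0049, 0.0584]
ee_rot: [-0.74, -3.052, 0.0]
wrist_force: [0.8, 0.8, 0.8]
opening: 0.0005
gripper_force: 0.0
```

servo_tool(
  deltas=[
    [0, 0, 0, 0.1, 0],
    [0, 0, 0, 0, 0],
  ],
)

```text
t: 7.58
ee_pos: [0.5429, 0.005, 0.0565]
ee_rot: [-0.74, -3.053, 0.0]
wrist_force: [-0.5, -0.5, 0.2]
opening: 0.0002
gripper_force: 0.0
```

servo_tool(
  deltas=[
    [0, 0, 0, 0.1, 0],
    [0, 0, 0, 0, 0],
  ],
)

```text
t: 7.82
ee_pos: [0.5429, 0.005, 0.0545]
ee_rot: [-0.74, -3.053, 0.0]
wrist_force: [0.8, -0.1, 0.9]
opening: 0.0003
gripper_force: 0.0
```

servo_tool(
  deltas=[
    [0, 0, 0, 0.1, 0],
    [0, 0, 0, 0, 0],
  ],
)

```text
t: 8.07
ee_pos: [0.5429, 0.005, 0.0525]
ee_rot: [-0.74, -3.053, 0.0]
wrist_force: [-0.1, 0.2, 0.5]
opening: 0.0007
gripper_force: 0.0
```

servo_tool(
  deltas=[
    [0, 0, 0, 0.1, 0],
    [0, 0, 0, 0, 0],
  ],
)

```text
t: 8.32
ee_pos: [0.543, 0.0049, 0.0505]
ee_rot: [-0.74, -3.053, 0.0]
wrist_force: [-0.2, -0.1, -0.3]
opening: 0.0005
gripper_force: 0.0
```

```bash
python3 -c "
from h import *
rel(np.zeros(3))
a=robot.get_image('wrist')['pixels'][130:280,150:350,::-1];b=robot.get_image('scene')['pixels'][130:280,140:340,::-1]
cv2.imwrite('pics/w5.png',cv2.resize(np.hstack([a,b]),None,fx=2,fy=2,interpolation=cv2.INTER_CUBIC))"
```

```text
t 8.325 pos [0.543  0.0049 0.0505] yaw y 62.74795640276352 F [-0.17 -0.09 -0.31] open 0.0004817257337425543
units [ 24.02 -12.65   2.54]
```

View pics/w5.png

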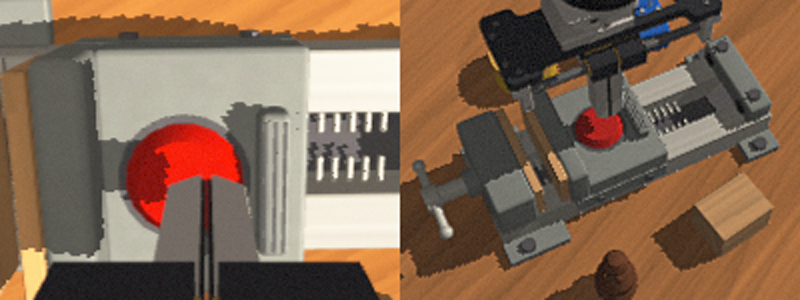

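The fingertip's shadow is now on the button, so contact is near. I'll keep stepping down.

servo_tool(
  deltas=[
    [0, 0, 0, 0.1, 0],
    [0, 0, 0, 0, 0],
  ],
)

```text
t: 8.68
ee_pos: [0.543, 0.005, 0.0485]
ee_rot: [-0.74, -3.053, 0.0]
wrist_force: [0.6, 0.3, -0.4]
opening: 0.0003
gripper_force: 0.0
```

servo_tool(
  deltas=[
    [0, 0, 0, 0.1, 0],
    [0, 0, 0, 0, 0],
  ],
)

```text
t: 8.93
ee_pos: [0.5429, 0.005, 0.0465]
ee_rot: [-0.74, -3.053, 0.0]
wrist_force: [-0.2, -0.8, 0.1]
opening: 0.0004
gripper_force: 0.0
```

servo_tool(
  deltas=[
    [0, 0, 0, 0.1, 0],
    [0, 0, 0, 0, 0],
  ],
)

```text
t: 9.18
ee_pos: [0.543, 0.005, 0.0445]
ee_rot: [-0.74, -3.053, 0.0]
wrist_force: [0.2, -0.0, 0.2]
opening: 0.0003
gripper_force: 0.0
```

servo_tool(
  deltas=[
    [0, 0, 0, 0.1, 0],
    [0, 0, 0, 0, 0],
  ],
)

```text
t: 9.43
ee_pos: [0.5429, 0.005, 0.0425]
ee_rot: [-0.74, -3.053, 0.0]
wrist_force: [-0.7, 0.2, 0.6]
opening: 0.0008
gripper_force: 0.0
```

servo_tool(
  deltas=[
    [0, 0, 0, 0.1, 0],
    [0, 0, 0, 0, 0],
  ],
)

```text
t: 9.68
ee_pos: [0.5429, 0.005, 0.0405]
ee_rot: [-0.74, -3.053, 0.0]
wrist_force: [0.5, -0.4, -0.1]
opening: 0.0005
gripper_force: 0.0
```

```bash
python3 -c "
from h import *
rel(np.zeros(3))
a=robot.get_image('wrist')['pixels'][130:280,150:350,::-1];b=robot.get_image('scene')['pixels'][145:220,190:290,::-1]
cv2.imwrite('pics/w6.png',np.hstack([cv2.resize(a,(400,300)),cv2.resize(b,(400,300),interpolation=cv2.INTER_CUBIC)]))"
```

```text
t 9.675 pos [0.5429 0.005  0.0405] yaw y 62.74726821560773 F [ 0.48 -0.39 -0.13] open 0.000520863357333977
units [ 24.02 -12.65   2.04]
```

View pics/w6.png

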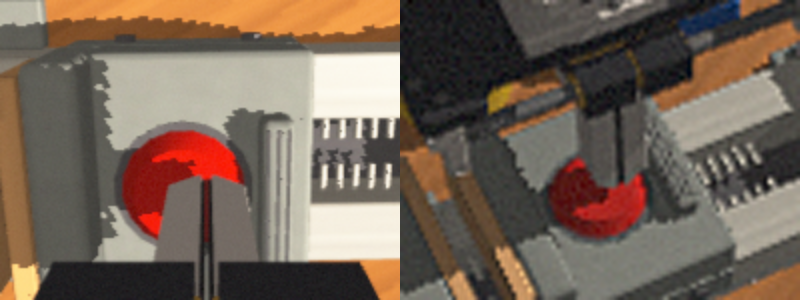

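The tip is over the button, slightly towards the ridge and still just above it. I'll triangulate again with the finger's width taken into account.

```bash
python3 -c "
from h import *
a=robot.get_image('wrist');b=robot.get_image('scene');o=robot.get_obs();A=R.from_rotvec(o['ee_rot']).as_matrix();X=A[:,0]
def tri(pa,pb,h):
  o1,d1=ray(a,*pa);o2,d2=ray(b,*pb);o1=o1-X*h;o2=o2+X*h
  k=np.linalg.lstsq(np.c_[d1,-d2],o2-o1,rcond=None)[0]
  x,y=o1+k[0]*d1,o2+k[1]*d2; m=(x+y)/2; print(m,np.linalg.norm(x-y)); return m
for h in(0,.005,.008): t=tri((253.5,219),(244,191),h)
B=tri((150+182/2,130+180/2),(239.2,193.5),0)
print(a['fovy'],b['fovy'],o['joint_positions'].round(4))
"
```

```text
[0.54329577 0.00784109 0.05684647] 0.0009643257487732054
[0.54354694 0.00641376 0.06701265] 0.0013457216064995756
[0.54369764 0.00555736 0.07311236] 0.0027317500196632786
[ 0.53966784 -0.00117449  0.05626514] 0.00013525772302806985
68.07656505462664 46.38020963167048 [-0.1503  0.2839  1.7371 -0.      1.1204 -1.2455]
```

servo_tool(
  deltas=[
    [0, 0, 0, 0.15, 0],
    [0, 0, 0, 0, 0],
  ],
)

```text
t: 10.12
ee_pos: [0.5428, 0.005, 0.0374]
ee_rot: [-0.74, -3.052, 0.0]
wrist_force: [-0.0, 0.5, 0.0]
opening: 0.0004
gripper_force: 0.0
```

servo_tool(
  deltas=[
    [0, 0, 0, 0.15, 0],
    [0, 0, 0, 0, 0],
  ],
)

```text
t: 10.38
ee_pos: [0.5428, 0.005, 0.0344]
ee_rot: [-0.74, -3.052, 0.0]
wrist_force: [0.2, 0.1, 0.7]
opening: 0.0007
gripper_force: 0.0
```

servo_tool(
  deltas=[
    [0, 0, 0, 0.1, 0],
    [0, 0, 0, 0, 0],
  ],
)

```text
t: 10.62
ee_pos: [0.5433, 0.0049, 0.0331]
ee_rot: [0.74, 3.053, -0.0]
wrist_force: [-2.0, 0.3, 2.3]
opening: 0.0004
gripper_force: 1.4
```

servo_tool(
  deltas=[
    [0, 0, 0, 0.1, 0],
    [0, 0, 0, 0, 0],
  ],
)

```text
t: 10.88
ee_pos: [0.5433, 0.0049, 0.031]
ee_rot: [0.74, 3.053, 0.0]
wrist_force: [-1.0, 0.3, 3.6]
opening: 0.0004
gripper_force: 1.9
```

servo_tool(
  deltas=[
    [0, 0, 0, 0.1, 0],
    [0, 0, 0, 0, 0],
  ],
)

```text
t: 11.12
ee_pos: [0.5433, 0.0049, 0.0289]
ee_rot: [0.74, 3.053, 0.0]
wrist_force: [-0.8, 0.9, 3.5]
opening: 0.0003
gripper_force: 2.3
```

Contact came at a reported z of about 0.034, so reported z is biased by about 34 mm. I'll carry on to the bottom of the travel.

servo_tool(
  deltas=[
    [0, 0, 0, 0.1, 0],
    [0, 0, 0, 0, 0],
  ],
)

```text
t: 11.38
ee_pos: [0.5434, 0.0049, 0.0271]
ee_rot: [0.74, 3.053, 0.0]
wrist_force: [-1.3, -0.1, 4.7]
opening: 0.001
gripper_force: 2.7
```

servo_tool(
  deltas=[
    [0, 0, 0, 0.08, 0],
    [0, 0, 0, 0, 0],
  ],
)

```text
t: 11.62
ee_pos: [0.5436, 0.0053, 0.0269]
ee_rot: [0.74, 3.053, 0.001]
wrist_force: [-4.9, 1.4, 12.8]
opening: 0.0005
gripper_force: 6.7
```

Fully down at 12.8 N. Now I push along the rails (+y tool).

servo_tool(
  deltas=[
    [0, 0, 0.2, 0, 0],
    [0, 0, 0.2, 0, 0],
    [0, 0, 0.2, 0, 0],
    [0, 0, 0.2, 0, 0],
    [0, 0, 0.2, 0, 0],
  ],
)

```text
t: 12.25
ee_pos: [0.5524, 0.0231, 0.0269]
ee_rot: [-0.74, -3.053, -0.001]
wrist_force: [-5.5, 0.8, 14.3]
opening: 0.0003
gripper_force: 6.9
```

```bash
python3 -c "
from h import *
rel(np.zeros(3))
a=robot.get_image('wrist')['pixels'][130:280,150:350,::-1];b=robot.get_image('scene')['pixels'][130:220,180:300,::-1]
cv2.imwrite('pics/w7.png',np.hstack([cv2.resize(a,(400,300)),cv2.resize(b,(400,300),interpolation=cv2.INTER_CUBIC)]))"
```

```text
t 12.25 pos [0.5524 0.0231 0.0269] yaw y 62.75266930061613 F [-5.47  0.78 14.33] open 0.0002941279705027395
units [ 24.03 -13.67   1.35]
```

View pics/w7.png

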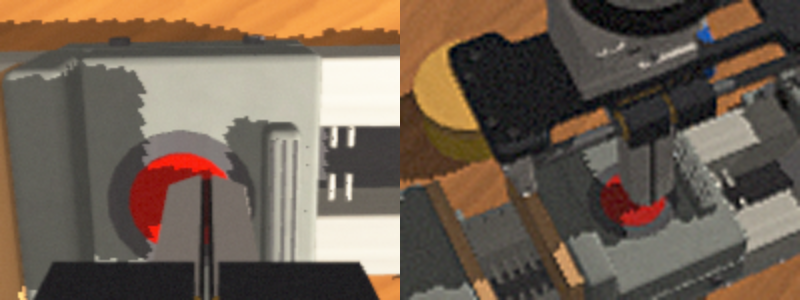

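The button is down and the jaw is moving with the fingertip, with the gap at the liners now wider. I'll continue.

servo_tool(
  deltas=[
    [0, 0, 0.2, 0, 0],
    [0, 0, 0.2, 0, 0],
    [0, 0, 0.2, 0, 0],
    [0, 0, 0.2, 0, 0],
    [0, 0, 0.2, 0, 0],
    [0, 0, 0.2, 0, 0],
    [0, 0, 0.2, 0, 0],
    [0, 0, 0.2, 0, 0],
    [0, 0, 0.2, 0, 0],
    [0, 0, 0.2, 0, 0],
  ],
)

```text
t: 13.6
ee_pos: [0.5702, 0.0591, 0.0269]
ee_rot: [-0.74, -3.052, -0.001]
wrist_force: [-7.0, 2.3, 13.7]
opening: 0.0004
gripper_force: 7.1
```

servo_tool(
  deltas=[
    [0, 0, 0.2, 0, 0],
    [0, 0, 0.2, 0, 0],
    [0, 0, 0.2, 0, 0],
    [0, 0, 0.2, 0, 0],
  ],
)

```text
t: 14.1
ee_pos: [0.5773, 0.0735, 0.0269]
ee_rot: [-0.739, -3.051, -0.001]
wrist_force: [-7.3, 2.0, 15.0]
opening: 0.0008
gripper_force: 7.2
```

servo_tool(
  deltas=[
    [0, 0.02, 0.15, 0, 0],
    [0, 0.02, 0.15, 0, 0],
    [0, 0, 0, 0, 0],
  ],
)

```text
t: 14.48
ee_pos: [0.5802, 0.0794, 0.0269]
ee_rot: [-0.74, -3.053, -0.003]
wrist_force: [-4.6, 3.1, 12.8]
opening: 0.0005
gripper_force: 6.3
```

servo_tool(
  deltas=[
    [0, 0, 0.15, 0, 0],
    [0, 0, 0.15, 0, 0],
    [0, 0, 0, 0, 0],
  ],
)

```text
t: 14.85
ee_pos: [0.5808, 0.0806, 0.0269]
ee_rot: [-0.738, -3.05, 0.01]
wrist_force: [-10.6, -7.3, 17.4]
opening: 0.0005
gripper_force: 8.5
```

servo_tool(
  deltas=[
    [0, 0, 0.2, 0, 0],
    [0, 0, 0, 0, 0],
    [0, 0, 0, 0, 0],
  ],
)

```text
t: 15.22
ee_pos: [0.5832, 0.0835, 0.0269]
ee_rot: [-0.738, -3.052, 0.011]
wrist_force: [-8.2, -7.9, 15.8]
opening: 0.0005
gripper_force: 7.8
```

```bash
python3 -c "
from h import *
rel(np.zeros(3))
for n in('top','scene','wrist'):
  i=robot.get_image(n)
  for s,c in red(i)[:1]: print(n,s,c,onz(i,*c,.0615), 'to bolts along',DIR@(np.array([.6063,.1254,0])-onz(i,*c,.0615)))"
```

```text
t 15.225 pos [0.5832 0.0835 0.0269] yaw y 62.79426302837482 F [-8.23 -7.86 15.8 ] open 0.0004806378459299519
units [ 24.03 -17.03   1.47]
scene [271 169  19  16 172] [278.30813953 177.66860465] [0.57805109 0.06805884 0.0615    ] to bolts along 0.06391447929838372
wrist [ 209  205   48   48 1120] [226.67053571 224.22767857] [0.57207812 0.07150993 0.0615    ] to bolts along 0.06356323075554506
```

servo_tool(
  deltas=[
    [0, 0, 0.15, 0, 0],
    [0, 0, 0.15, 0, 0],
    [0, 0, 0, 0, 0],
  ],
)

```text
t: 15.75
ee_pos: [0.5846, 0.0853, 0.0268]
ee_rot: [-0.737, -3.05, 0.021]
wrist_force: [-11.6, -16.3, 18.9]
opening: 0.0003
gripper_force: 12.5
```

The tip is now against the ridge with 20 N along the rails, so the jaw is at the stop. I'll release straight up.

servo_tool(
  deltas=[
    [0, 0, -0.1, 0, 0],
    [0, 0, 0, -0.2, 0],
    [0, 0, 0, -0.3, 0],
    [0, 0, 0, -0.5, 0],
    [0, 0, 0, -1, 0],
    [0, 0, 0, -1, 0],
    [0, 0, 0, -1, 0],
    [0, 0, 0, -1, 0],
    [0, 0, 0, 0, 0],
  ],
)

```text
t: 16.88
ee_pos: [0.5882, 0.0914, 0.1272]
ee_rot: [0.738, 3.049, 0.003]
wrist_force: [0.6, -0.2, -0.2]
opening: 0.0005
gripper_force: 0.0
```

servo_tool(
  deltas=[
    [0, 1, 0, -0.5, 0],
    [0, 1, 0, 0, 0],
    [0, 1, 0, 0, 0],
    [0, 1, 0, 0, 0],
    [0, 0, 0, 0, 0],
    [0, 0, 0, 0, 0],
  ],
)

```text
t: 17.62
ee_pos: [0.5157, 0.1272, 0.1351]
ee_rot: [0.74, 3.053, -0.0]
wrist_force: [0.9, -0.6, 0.2]
opening: 0.0004
gripper_force: 0.0
```

```bash
python3 -c "
from h import *
rel(np.zeros(3))
for n in('top','scene','wrist'):
  i=robot.get_image(n)
  for s,c in red(i)[:1]: print(n,s,c,onz(i,*c,.067), 'to bolts along',DIR@(np.array([.6063,.1254,0])-onz(i,*c,.067)))"
```

```text
t 17.625 pos [0.5157 0.1272 0.1351] yaw y 62.75641572751342 F [ 0.92 -0.6   0.21] open 0.00040306799540469195
units [ 20.02 -17.46   6.74]
top [231 186  28  28 594] [244.12962963 199.54882155] [0.57893702 0.07175501 0.067     ] to bolts along 0.06022052197888885
scene [269 167  24  20 370] [280.22972973 176.32702703] [0.58102791 0.06963933 0.067     ] to bolts along 0.06115143623825053
wrist [215 241  15  21 203] [222.39408867 252.38916256] [0.56305985 0.06744158 0.067     ] to bolts along 0.07129315827049373
```

The button-to-bolts distance is 60–61 mm against about 62 mm expected when fully open. The travel comes to 83 mm and nothing is touching the tool, so I'm handing in.

```bash
python3 -c "
from bench import robot
print(robot.finish_job())"
```

```text
the job is handed in; nothing more can be done
None
```

The jaw was pushed to its end stop with the button held down, then released, and by the final camera check it stands fully open; the job is handed in, but no verdict came back.

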